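# Swing and lock the probe arm over the sample, then hang the probe

## Robot

A 6-joint arm with a two-finger parallel gripper is mounted at the origin on a cart in front of the work surface, level with it; the furniture and walls round the work are solid. World frame = base frame: x ahead of the robot, y to its left, z up, the work surface at z = 0. Lengths are in m, angles in degrees, forces in N, time in s.
With the tool pointing down it reaches from about 0.35 to 0.875 m from the base axis. Payload 4.2 kg.
Tool frame: the origin (TCP) lies midway between the tips of the shut fingers; the grasp point (between the pads) lies 19 mm behind it; z points along the fingers, x is the direction in which the jaws open and shut, and the axes are right-handed (so a half turn about z gives the same grasp; the last joint's range is limited). The gripper opens to 87 mm and grips with 3 to 60 N. Pads are 19 mm wide; open, the fingers measure 117 mm over their backs; the gripper's body (75 mm by 190 mm) begins 51 mm behind the grasp point.
Start: joints at [79.676, 22.042, 0.453, 0, -68.411, -14.817], TCP at [0.265, 0.566, 0.186] pointing down, gripper open.
Joint ranges: [-179.83, 179.83], [-69.29, 118.12], [-61.27, 80.66], [-181.25, 117.63], [-171.15, -9.14], [-177.46, 177.46]. Speed limits (degrees/s): [159.86, 159.86, 180, 180, 180, 180].

## Interface

Orientations are given as a 3x3 rotation matrix whose columns are the frame's x, y, z axes.
In Python, from station import sense, capture, finish_job, find_in gives the robot as it stands.
- The arm moves only by the shell command python3 -m creep 'ROWS'. ROWS is JSON, a list of rows, each a list of 7 numbers: the shift along the tool's x, y, z in mm, then the turn, a rotation vector about the tool's x, y, z in degrees, then the opening, from 0 (shut) to 1 (fully open). A call has exactly 10 rows; each row shifts and turns the commanded pose from where the row before left it, along the tool's axes as they then stand; what a row does not reach is not made up. A row lasts 1/8 s, in which the tool goes at most 62.5 mm and 10.7 degrees, less where a joint would pass 70% of its speed; a pose out of reach is approached as far as the arm can. A call with a gripper value outside its range is refused whole. The fingers move at their own pace and stop on an object; the grip force is fixed at half the most. Time passes only in rows, so rows that do not move let the fingers close, or fill a call up. It gives the time, the measured TCP pose, the force and the opening at its end, in the units of the state.
- sense(): the state, without advancing time (a new reading comes with each control period).
- capture(name): name is "side" or "top"; returns a dict with "color" (420x560x3 uint8, blue, green, red), "vertical_fov" (degrees; the focal length in pixels is half the picture's height over the tangent of half this angle, whatever the lens; pixels are square), "cx", "cy" (the principal point, pixels), "k1" (the pictures are not rectified: a ray, as slopes to the right and down, at radius r is drawn at 1 + k1 r^2 times it, then the intrinsics apply), "R" (3x3) and "t" (3): a world point X has camera coordinates R X + t. Camera axes: x right, y down, z forward; pixel columns grow to the right and rows downward; lengths in m; the calibration is good to about 2 mm. A picture is of the moment at which its call begins. There is no depth.
- finish_job(): hands the job in, once; it reports no verdict.
Trained networks look in the newest picture that a camera, given by its name, has taken for a name from the list of things; names that differ only in an ending like _2 or _b are one class to them, and where a whole thing is asked for, a point or a joint stands for the part that bears it (a point fixed in the world has none). Each returns a list of dicts, best first, with "p" (0 to 1); they miss things now and then, are a little off and sometimes report something else, mostly with a low value. They report only what shows in the picture. A call takes as long as a camera call. They do not tell look-alikes from the thing itself.
- find_in(camera, name): "xy" ([column, row] in pixels, amid what is visible of it).
The state is a dict: "time_s": time; "joints": joint angles; "joint_velocities": joint speeds; "effort": joint torques, N m; "tcp_pos": TCP position; "ee_rot": TCP orientation; "wrist_force": force on the tool from outside, world axes, zero at the start; "moment": the same for the moment, N m; "gripper_width": opening from 0.0 (shut) to 1.0 (fully open).
Only numpy, scipy, OpenCV 4.12 (cv2) and the standard library are available. Lean on these libraries where they do the work, as an engineer would, in place of code of your own. Each camera call takes 0.05 s, during which the arm holds its last target. There are 200 camera calls.

## Task

Get the probe stand ready to measure the sample cup (the clear plastic cup with the beige sample in it): pull up the red spring-loaded knob on the grey swing arm, swing the arm round until its eye is over the cup, and let the pin drop fully home in the notch there. Then take the white probe out of its holder, put its stem down through the eye of the locked arm and leave it hanging upright by its shoulder, with its tip in the cup. Leave the cup, the beaker and the dish on the stand upright and in their places.

Things in the scene. Friction and masses are not known exactly. Their poses are not given: they have to be found in the camera images.
- stand: Fixed stand; origin at bench level on the axis of its 48 mm column. Light grey round base 356 mm across. Index plate 132 mm across, 85 to 100 mm high, with 12 mm notches in its rim: park notch towards the stand's -x, others at -40, +40, +80 degrees from it (anticlockwise from above). In those three directions, 140 mm out, cup, beaker and dish stand in any order on pads 11.5 mm high.
- swing_arm (a joint): Angle of the grey swing arm about the column axis, anticlockwise positive from above. 0 at the park notch, where it starts; it locks at -0.698, 0, 0.698 and 1.396 rad (play 0.015). Range -0.80 to 1.50. A bar 26 mm wide, 104 to 116 mm above the bench; with the pin up it turns stiffly and stays where it is left.
- plunger (a joint): Lift of the sprung index pin, which rides on the swing arm: 0 = fully home in a notch; about 0.011 = resting on top of the index plate between notches; 0.017 = upper stop. The spring pushes down with 6 N at home, 10 N at the stop. From 0.012 up the pin is clear of the plate and the arm turns.
- knob (a point): On the axis of the plunger's round red knob, where to grip it: 160 mm above the bench with the pin home, 55 mm from the column axis along the arm; moves with the plunger. Knob 27 mm across from 10 mm below to 12 mm above this point, 21 mm across below that; the steel sleeve under it ends 25 mm below this point (pin home).
- eye (a point): Centre of the round eye at the end of the swing arm, at its upper face, 116 mm above the bench, 140 mm from the column axis. Hole 17 mm across, straight through, 12 mm deep; ring 42 mm across outside.
- sample_cup: Clear plastic open sample cup with beige contents, 55 mm across the rim, 55 mm high; origin at the centre of its underside. About 90 g.
- beaker: Empty clear beaker, 55 mm across, 70 mm high; origin at the centre of its underside.
- agar_dish: Flat covered dish, 64 mm across, 15 mm high; origin at the centre of its underside.
- probe_holder: Fixed holder the probe stands in: white round foot 80 mm across and a grey tube 35 mm across at the top, 95 mm high; origin at the centre of its underside. Bore 18 mm.
- probe: Cordless probe, about 90 g; origin on its axis at the underside of its shoulder, z along the axis to the top. Steel stem 12 mm thick, round tip 86 mm below the origin; white round head 26 mm across from the origin to 54 mm above it (top 8 mm tapers), with a blue band. Starts upright in the holder, shoulder on the holder's top at 95 mm.
Mind the look-alikes: they are no part of the job. What is shaped like the beaker but brown is not meant.

How it is judged (in metres and radians):
On the way, in this order (a step that is already met when the one before it is completed fails the run):
1. the sprung pin is pulled up clear of its notch (value of joint plunger above 0.0105 m), for 0.1 s.
2. the arm's eye is over the sample cup and the pin is fully home in the notch there, before the probe is put in (value of joint plunger below 0.003 m and horizontal distance between eye and sample_cup below 0.015 m and horizontal distance between probe and eye above 0.04 m), for 0.2 s.
At the end, for the whole second after the job is handed in: The pin is home (within 3 mm) with the eye within 15 mm of the sample cup's centre; the probe hangs at rest in the eye, its shoulder down on the arm (within 4 mm), centred within 5 mm and upright within 0.12 rad; cup, beaker and dish stand upright (value of joint plunger below 0.003 m and horizontal distance between eye and sample_cup below 0.015 m and horizontal distance between probe and eye below 0.005 m and z of probe in the frame of eye between -0.003 and 0.004 m and angle between probe's own z axis and vertical below 0.12 rad and linear speed of probe below 0.02 m/s and angle between each of sample_cup, beaker, agar_dish's own z axis and vertical below 0.1 rad); the robot touches nothing.
It fails at once if the sample cup on the stand is shifted more than 20 mm or tipped (distance of sample_cup from where it was at the start of the episode above 0.02 m or angle between sample_cup's own z axis and vertical above 0.35 rad).
It fails at once if the beaker on the stand is shifted more than 20 mm or tipped (distance of beaker from where it was at the start of the episode above 0.02 m or angle between beaker's own z axis and vertical above 0.35 rad).
It fails at once if the dish on the stand is shifted more than 20 mm or tipped (distance of agar_dish from where it was at the start of the episode above 0.02 m or angle between agar_dish's own z axis and vertical above 0.35 rad).
It also fails if it takes over 64 s, if anything falls off the work surface, if the arm or the gripper's body presses on something with over 40 N, if the wrist force passes 120 N, or if a joint passes its speed limit or range.

## Working session

There is one attempt and no reset: what is moved stays moved. The work goes in short steps, Python scripts to look and compute and a shell command to move; the robot and the scene stay as the last step left them, time stands still between calls to the robot, and variables do not carry over. Pictures are saved under pics/ and viewed, about 8 in all and at most 12, crops included, and the job is handed in when it is done.

```bash
mkdir -p pics; ls; cat > h.py <<'E'
import numpy as np, cv2
from station import sense, capture, find_in
def cam(n):
    c=capture(n); c["R"]=np.array(c["R"]);c["t"]=np.array(c["t"]); return c
def K(c):
    f=c["color"].shape[0]/2/np.tan(np.radians(c["vertical_fov"])/2); return f
def ray(c,uv):
    f=K(c); d=np.array([(uv[0]-c["cx"])/f,(uv[1]-c["cy"])/f]); s=d.copy()
    for _ in range(30): s=d/(1+c["k1"]*(s@s))
    o=-c["R"].T@c["t"]; v=c["R"].T@np.array([s[0],s[1],1]); return o,v
def atz(c,uv,z):
    o,v=ray(c,uv); return o+v*(z-o[2])/v[2]
def proj(c,X):
    p=c["R"]@np.array(X)+c["t"]; s=p[:2]/p[2]; s=s*(1+c["k1"]*(s@s)); return s*K(c)+[c["cx"],c["cy"]]
E
python3 - <<'E'
from h import *
np.set_printoptions(precision=3,suppress=True)
z=dict(stand=.0,swing_arm=.11,plunger=.16,knob=.16,eye=.11,sample_cup=.04,beaker=.045,agar_dish=.02,probe_holder=.05,probe=.12)
for n in("top","side"):
    c=cam(n); cv2.imwrite(f"pics/{n}0.png",c["color"]); print(n,-c["R"].T@c["t"],c["R"][2],c["k1"])
    for k in z:
        print(k,[(np.round(d["xy"]),round(d["p"],2),atz(c,d["xy"],z[k])[:2]) for d in find_in(n,k)[:4]])
s=sense();print(s)
E
```

```text
pics
top [ 0.329 -0.022  1.141] [ 0.191 -0.024 -0.981] -0.0773322878709992
stand [(array([225., 187.]), 0.69, array([0.594, 0.106]))]
swing_arm [(array([210., 207.]), 0.61, array([0.514, 0.133]))]
plunger [(array([208., 198.]), 0.64, array([0.529, 0.13 ])), (array([269., 213.]), 0.2, array([ 0.487, -0.021]))]
knob []
eye [(array([211., 206.]), 0.98, array([0.517, 0.13 ])), (array([354., 206.]), 0.42, array([ 0.51 , -0.246]))]
sample_cup [(array([236., 235.]), 0.73, array([0.447, 0.072]))]
beaker [(array([331., 170.]), 0.59, array([ 0.625, -0.199])), (array([181., 207.]), 0.55, array([0.527, 0.224]))]
agar_dish [(array([266., 214.]), 0.69, array([ 0.506, -0.013]))]
probe_holder [(array([343., 215.]), 0.58, array([ 0.495, -0.227]))]
probe [(array([356., 208.]), 0.54, array([ 0.502, -0.246]))]
side [ 0.044 -0.964  0.578] [ 0.417  0.824 -0.383] -0.1452730337614825
stand [(array([288., 230.]), 0.77, array([0.613, 0.145])), (array([280., 255.]), 0.26, array([0.527, 0.023]))]
swing_arm [(array([262., 196.]), 0.95, array([0.537, 0.15 ]))]
plunger [(array([266., 181.]), 0.7, array([0.536, 0.1
[... 314 characters left out ...]
array([281., 256.]), 0.91, array([ 0.51 , -0.018]))]
probe_holder [(array([329., 303.]), 0.63, array([ 0.48 , -0.282]))]
probe [(array([329., 261.]), 0.83, array([ 0.499, -0.247]))]
{'time_s': 1.1, 'joints': array([ 79.676,  22.041,   0.453,   0.001, -68.41 , -14.816]), 'joint_velocities': array([-0.127, -0.058,  0.   ,  0.032, -0.006, -0.038]), 'effort': array([ -0.001, -39.048,  18.762,   4.225,   0.015,  -0.   ]), 'tcp_pos': array([0.266, 0.566, 0.186]), 'ee_rot': array([[-0.425, -0.905,  0.   ],
       [-0.905,  0.425,  0.   ],
       [-0.   , -0.   , -1.   ]]), 'wrist_force': array([-0.159,  0.912, -0.51 ]), 'moment': array([ 0.005, -0.058,  0.016]), 'gripper_width': 0.9975862892571913}
```

```bash
python3 - <<'E'
import cv2
a=cv2.imread("pics/top0.png")[130:280,140:400];cv2.imwrite("pics/top0c.png",cv2.resize(a,(780,450),interpolation=3))
a=cv2.imread("pics/side0.png")[140:340,190:430];cv2.imwrite("pics/side0c.png",cv2.resize(a,(720,600),interpolation=3))
E
```

```text
(no output)
```

View pics/top0c.png

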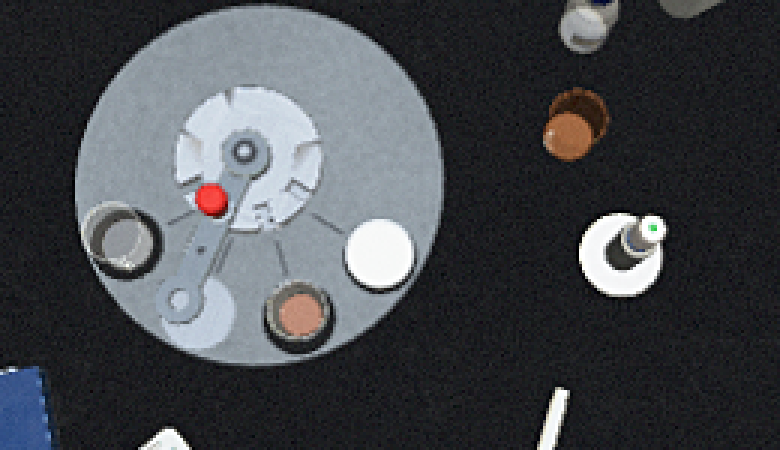

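View pics/side0c.png

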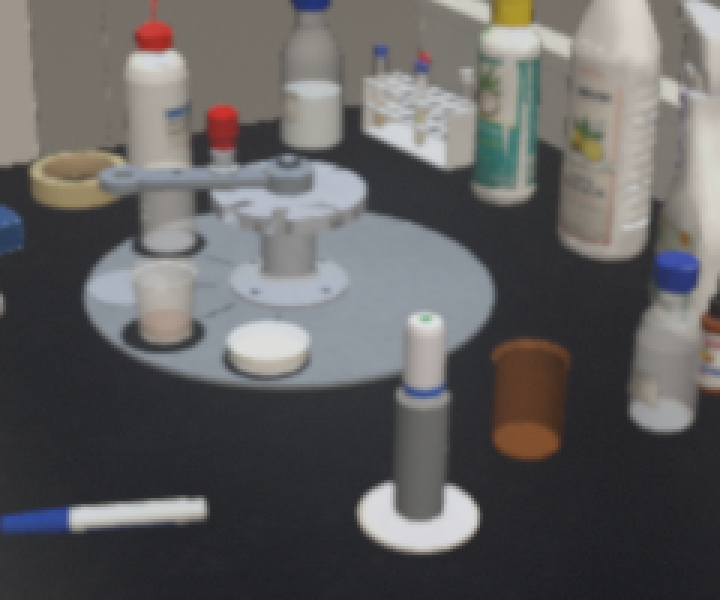

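The top view shows the knob at about (211,196), eye (200,230), column cap (221,181), beaker (179,209), beige cup (239,234), dish (267,215) and probe top (357,206).

What could be mistaken for the things I want:
- **Cup or beaker:** the brown tumbler at top (331,172) is a look-alike. The true cup has beige contents.
- **Knob:** the red cap of the wash bottle, side (241,152), could be taken for the red knob at side (264,182).
- **Dish and probe:** the pen and the white bottles.

From the park position the cup is one notch anticlockwise, at +40°.

```bash
python3 - <<'E'
from h import *
from scipy.optimize import least_squares
np.set_printoptions(precision=4,suppress=True)
C={n:cam(n) for n in("top","side")}
def red(n,box):
    x0,y0,x1,y1=box; a=C[n]["color"][y0:y1,x0:x1].astype(int)
    m=(a[...,2]>140)&(a[...,1]<90)&(a[...,0]<90); v,u=np.nonzero(m); return [u.mean()+x0,v.mean()+y0],m.sum()
rt,nt=red("top",(195,180,228,212)); rs,ns=red("side",(250,170,278,196)); print(rt,nt,rs,ns)
# (cam,px,radius,dtheta,z)
O=[("top",rt,.055,0,.168),("side",rs,.055,0,.161),("top",(200,230),.14,0,.116),("side",(230,200),.14,0,.114),
("top",(266.5,214.5),.14,80,.0265),("side",(279.5,256),.14,80,.02),("top",(200+39,130+103.7),.14,40,.06),("side",(190+55.5,140+101),.14,40,.035)]
def P(p,o):
    a=p[2]+np.radians(o[3]); return [p[0]+o[2]*np.cos(a),p[1]+o[2]*np.sin(a),o[4]]
f=lambda p:np.concatenate([proj(C[o[0]],P(p,o))-o[1] for o in O])
r=least_squares(f,[.6,.1,2.6],loss="soft_l1"); p=r.x
print("stand",p[:2],np.degrees(p[2])); print(f(p).reshape(-1,2))
for nm,R_,d,z in(("knob",.055,0,.16),("knob40",.055,40,.16),("eye",.14,0,.116),("cup",.14,40,.116)): print(nm,P(p,(0,0,R_,d,z)))
print("base ctr px",proj(C["top"],[p[0],p[1],.01]))
# probe axis: head top centre (both), z=.149
g=least_squares(lambda q:np.concatenate([proj(C["top"],[q[0],q[1],.149])-[357.3,206],proj(C["side"],[q[0],q[1],.122])-[190+424/3,140+353/3]]),[.5,-.246]); print("probe",g.x,g.fun)
print("knob top only",atz(C["top"],rt,.168),"side only",atz(C["side"],rs,.161))
im=C["top"]["color"].copy()
for o in O[:1]+O[2:3]: pass
for R_,d,z in((0,0,.01),(.055,0,.168),(.14,0,.116),(.14,40,.116),(.14,80,.0265),(.14,-40,.0115)): cv2.circle(im,tuple(int(round(v)) for v in proj(C["top"],P(p,(0,0,R_,d,z)))),1,(255,0,255),-1)
cv2.circle(im,tuple(int(round(v)) for v in proj(C["top"],[*g.x,.149])),1,(255,0,255),-1)
cv2.imwrite("pics/top1.png",cv2.resize(im[0:300,60:460],(800,600),interpolation=3))
E
```

```text
[np.float64(209.8961038961039), np.float64(195.8961038961039)] 77 [np.float64(263.8253968253968), np.float64(179.03174603174602)] 63
stand [0.5829 0.1034] 157.12670580427826
[[ 0.1652 -0.1187]
 [-0.3951  1.237 ]
 [ 0.0185 -0.0888]
 [ 0.2467 -1.2454]
 [ 0.2799 -0.8312]
 [-0.1084 -0.438 ]
 [-0.1156 -0.3184]
 [-1.3882  1.0944]]
knob [np.float64(0.5321841978726264), np.float64(0.12480344945966014), 0.16]
knob40 [np.float64(0.5302982929870808), np.float64(0.08722853120435507), 0.16]
eye [np.float64(0.4538680302590405), np.float64(0.15784248531606365), 0.116]
cup [np.float64(0.44906754509583324), np.float64(0.06219723884801437), 0.116]
base ctr px [225.7143 189.4645]
probe [ 0.504  -0.2444] [-0.2475 -0.7476 -0.4206  0.9372]
knob top only [0.5319 0.1252 0.168 ] side only [0.537  0.1329 0.161 ]
```

View pics/top1.png

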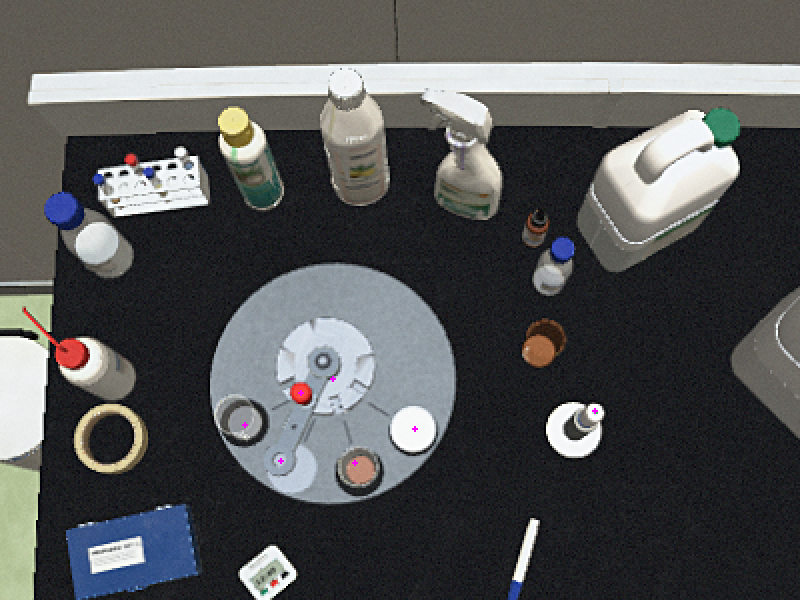

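```bash
cat >> h.py <<'E'
def to(x,y,z,yaw):
    s=sense();R=np.array(s["ee_rot"]);d=np.array([x,y,z])-s["tcp_pos"]
    cur=np.degrees(np.arctan2(R[1,0],R[0,0]))
    print("tool mm",np.round(R.T@d*1000,1),"tool z turn",round(-((yaw-cur+180)%360-180),1),"tcp",np.round(s["tcp_pos"],4),"F",np.round(s["wrist_force"],1),"w",round(s["gripper_width"],3),"tilt",np.round(R[:,2],3),"j",np.round(s["joints"],0),"t",s["time_s"])
E
python3 -m creep '[[28.5,-42.8,-6.4,0,0,0,1],[28.5,-42.8,-6.4,0,0,0,1],[28.5,-42.8,-6.4,0,0,0,1],[28.5,-42.8,-6.4,0,0,0,1],[28.5,-42.8,-6.4,0,0,0,1],[28.5,-42.8,-6.4,0,0,0,1],[28.5,-42.8,-6.4,0,0,0,1],[28.5,-42.8,-6.4,0,0,0,1],[28.5,-42.8,-6.4,0,0,0,1],[28.5,-42.8,-6.4,0,0,-2.2,1]]'
python3 -c "
from h import *
to(.532,.1255,.141,247.1)"
```

```text
time_s: 2.45
tcp_pos: [0.5326, 0.1244, 0.2509]
ee_rot: [[-0.389, -0.921, 0.001], [-0.921, 0.389, 0.0], [-0.001, -0.0, -1.0]]
wrist_force: [0.8, 0.1, 0.1]
gripper_width: 1.0
tool mm [ -0.7   1.  109.9] tool z turn 0.0 tcp [0.5326 0.1244 0.2509] F [0.8 0.1 0.1] w 1.0 tilt [ 0.001  0.    -1.   ] j [ 30.  12.  -4.   0. -74.  37.] t 2.45
```

```bash

python3 -m creep '[[0,0,30,0,0,0,1],[0,0,30,0,0,0,0.8],[0,0,25,0,0,0,0.7],[0,0,15,0,0,0,0.6],[0,0,10,0,0,0,0.5],[0,0,0,0,0,0,0.4],[0,0,0,0,0,0,0],[0,0,0,0,0,0,0],[0,0,0,0,0,0,0],[0,0,0,0,0,0,0]]'
python3 - <<'E'
from h import *
to(.532,.1255,.141,247.1)
c=cam("side");cv2.imwrite("pics/s2.png",cv2.resize(c["color"][100:280,170:370],(800,720))[:600])
E
```

```text
time_s: 3.7
tcp_pos: [0.532, 0.126, 0.1406]
ee_rot: [[-0.39, -0.921, 0.0], [-0.921, 0.39, 0.0], [-0.0, -0.0, -1.0]]
wrist_force: [0.5, -0.4, -0.1]
gripper_width: 0.062
tool mm [ 0.4 -0.2 -0.4] tool z turn -0.0 tcp [0.532  0.126  0.1406] F [ 0.5 -0.4 -0.1] w 0.062 tilt [ 0.  0. -1.] j [ 30.  17. -15.   0. -59.  37.] t 3.7
```

View pics/s2.png

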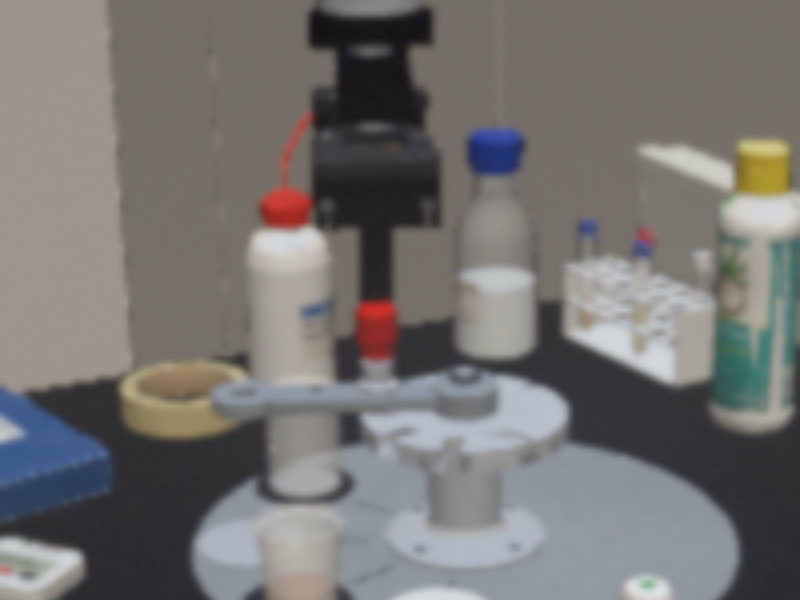

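The gripper reads nearly shut and the fingers show behind or above the knob, so the grasp missed. I'll check the TCP projection in both views.

```bash
python3 - <<'E'
from h import *
s=sense();T=s["tcp_pos"]
a=cam("side");b=cam("top")
ims=[]
for c,bx in((a,(200,110,330,240)),(b,(150,120,280,250))):
    im=cv2.resize(c["color"][bx[1]:bx[3],bx[0]:bx[2]],(400,400),interpolation=3);k=400/130
    for p,col in((T,(255,0,255)),(T+[0,0,.019],(0,255,0)),(T+[0,0,.07],(255,255,0))):
        q=proj(c,p);print(q);cv2.circle(im,(int((q[0]-bx[0])*k),int((q[1]-bx[1])*k)),3,col,-1)
    ims.append(im)
cv2.imwrite("pics/both3.png",np.hstack(ims)); print(T,s["gripper_width"],s["wrist_force"])
E
```

```text
[263.3069353  187.82809346]
[263.15380725 180.70874591]
[262.74120242 161.21602633]
[211.20480206 198.05664464]
[210.09790439 196.57131104]
[206.91379405 192.29691407]
[0.53192338 0.12597159 0.14051303] 0.040400461560725964 [0.23094738 0.30833107 0.6374212 ]
```

View pics/both3.png

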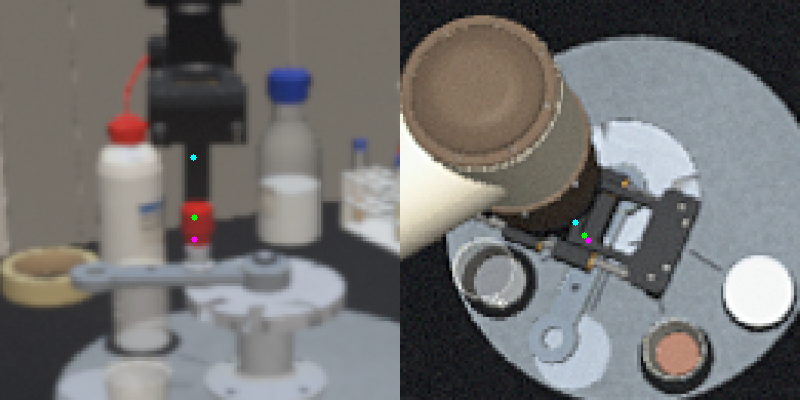

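```bash
python3 - <<'E'
from h import *
s=sense();T=s["tcp_pos"];R=np.array(s["ee_rot"]);print(T,s["gripper_width"],s["effort"])
a=cam("side")
im=cv2.resize(a["color"][110:210,220:320],(600,600),interpolation=3)
def d(p,col,t=""):
    q=proj(a,p);print(t,q);cv2.circle(im,(int((q[0]-220)*6),int((q[1]-110)*6)),4,col,-1)
for sx in(-.095,.095):
  for sy in(-.0375,.0375):
    d(T+R@[sx,sy,-.07],(0,255,255) if sx>0 else (255,0,0),(sx,sy))
for sx in(-.058,-.02,.02,.058): d(T+R@[sx,0,0],(0,255,0),sx)
cv2.imwrite("pics/s4.png",im)
E
```

```text
[0.53189576 0.12596666 0.14039154] 0.01358582264498017 [ 1.88806713e-03 -3.28520179e+01  1.73257113e+01  3.84894669e+00
  7.50920945e-02 -5.54941028e-05]
(-0.095, -0.0375) [275.93045963 150.3751599 ]
(-0.095, 0.0375) [247.58574284 151.06384466]
(0.095, -0.0375) [280.15178556 173.01641007]
(0.095, 0.0375) [247.47392749 173.88183896]
-0.058 [262.68297326 180.29520567]
-0.02 [263.08043567 185.19006931]
0.02 [263.52374351 190.64108578]
0.058 [263.97067907 196.12774946]
```

View pics/s4.png

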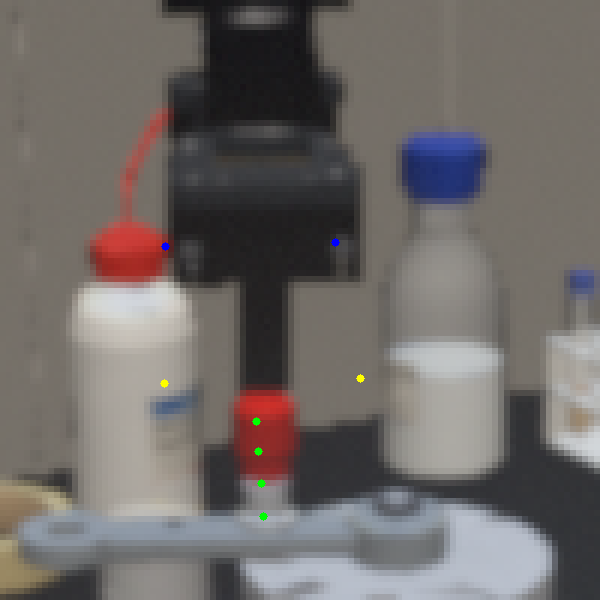

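```bash
python3 - <<'E'
from h import *
np.set_printoptions(precision=3,suppress=True)
s=sense();T=s["tcp_pos"];R=np.array(s["ee_rot"])
a=cam("side");b=cam("top")
def tri(p,q):
    o1,v1=ray(b,p);o2,v2=ray(a,q);A=np.c_[v1,-v2];k,_,_,_=np.linalg.lstsq(A,o2-o1,rcond=None)
    X,Y=o1+k[0]*v1,o2+k[1]*v2;return (X+Y)/2,np.linalg.norm(X-Y)
for p,q in(((233.9,217.5),(248,156)),((233.9,217.5),(248,141)),((248.1,184.3),(280,156)),((248.1,184.3),(280,141))):
    X,e=tri(p,q);print(X,e,"in tool",R.T@(X-T))
cv2.imwrite("pics/both5.png",np.hstack([cv2.resize(b["color"][150:250,170:270],(400,400),interpolation=3),cv2.resize(a["color"][110:210,210:310],(400,400),interpolation=3)]))
print(s["time_s"],s["gripper_width"])
E
python3 -m creep '[[0,0,-5,0,0,0,0],[0,0,-5,0,0,0,0],[0,0,0,0,0,0,0],[0,0,0,0,0,0,0],[0,0,0,0,0,0,0],[0,0,0,0,0,0,0],[0,0,0,0,0,0,0],[0,0,0,0,0,0,0],[0,0,0,0,0,0,0],[0,0,0,0,0,0,0]]'
```

```text
[0.464 0.058 0.251] 0.0011759370926603407 in tool [ 0.089  0.036 -0.111]
[0.461 0.054 0.287] 0.006042363368823001 in tool [ 0.094  0.037 -0.147]
[0.536 0.027 0.25 ] 0.008764814729415036 in tool [ 0.089 -0.042 -0.11 ]
[0.531 0.024 0.286] 0.0016991453848972829 in tool [ 0.094 -0.039 -0.146]
3.9 0.014271423165541223
time_s: 5.25
tcp_pos: [0.5319, 0.1259, 0.1504]
ee_rot: [[-0.39, -0.921, 0.0], [-0.921, 0.39, 0.0], [-0.0, -0.0, -1.0]]
wrist_force: [-0.3, -0.6, -0.3]
gripper_width: 0.006
```

View pics/both5.png

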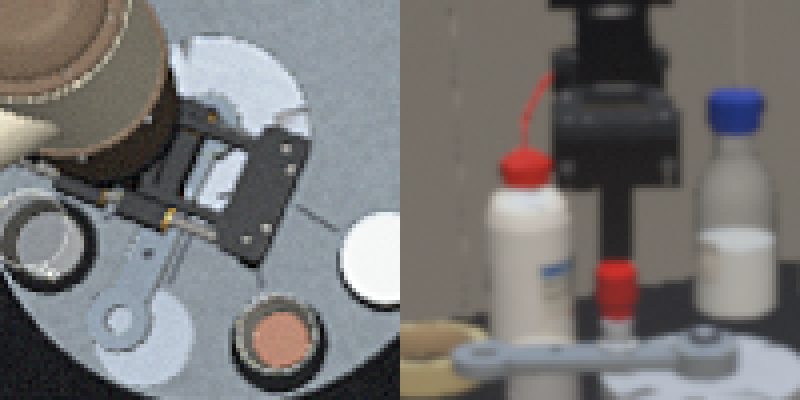

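```bash
cat > prof.py <<'E'
from h import *
a=cam("side");s=sense()
print(np.round(s["tcp_pos"],4),s["gripper_width"],"tip px",proj(a,s["tcp_pos"]),"grasp",proj(a,s["tcp_pos"]+[0,0,.019]))
for v in range(150,196,2): print(v,[tuple(int(x) for x in a["color"][v,u]) for u in(256,260,264,268,272)])
E
python3 prof.py
python3 -m creep '[[0,0,-10,0,0,0,0],[0,0,-10,0,0,0,0],[0,0,-10,0,0,0,0],[0,0,-10,0,0,0,0],[0,0,-10,0,0,0,0],[0,0,0,0,0,0,0],[0,0,0,0,0,0,0],[0,0,0,0,0,0,0],[0,0,0,0,0,0,0],[0,0,0,0,0,0,0]]'
python3 prof.py
```

```text
[0.5319 0.1259 0.1503] 0.009448251388383818 tip px [263.21650638 184.15914106] grasp [263.06312408 176.99944976]
150 [(33, 30, 33), (30, 30, 33), (33, 33, 34), (33, 34, 33), (33, 31, 32)]
152 [(55, 58, 62), (36, 36, 38), (33, 32, 35), (44, 46, 49), (55, 58, 61)]
154 [(102, 110, 115), (48, 51, 54), (32, 32, 33), (77, 83, 87), (101, 109, 114)]
156 [(103, 111, 117), (51, 52, 55), (35, 33, 35), (79, 84, 88), (104, 112, 118)]
158 [(104, 112, 118), (52, 54, 57), (34, 34, 36), (79, 85, 89), (104, 111, 117)]
160 [(105, 112, 118), (50, 52, 55), (35, 34, 35), (80, 85, 90), (104, 111, 117)]
162 [(103, 111, 117), (51, 53, 56), (35, 34, 36), (79, 84, 88), (105, 112, 118)]
164 [(105, 113, 118), (51, 54, 57), (36, 35, 37), (80, 86, 90), (105, 112, 117)]
166 [(105, 112, 118), (52, 54, 57), (35, 36, 37), (79, 85, 89), (104, 112, 118)]
168 [(104, 112, 117), (52, 54, 57), (38, 38, 39), (80, 86, 91), (106, 113, 118)]
170 [(104, 111, 117), (54, 56, 59), (40, 40, 43), (84, 90, 95), (104, 112, 118)]
172 [(105, 112, 117), (94, 100, 106), (92, 98, 104), (103, 110, 116), (105, 112, 118)]
174 [(105, 113, 119),
[... 2414 characters left out ...]
, (42, 47, 174), (45, 50, 198), (54, 59, 158), (105, 112, 118)]
180 [(105, 112, 118), (40, 42, 126), (41, 43, 154), (51, 54, 126), (98, 105, 110)]
182 [(104, 111, 117), (40, 42, 122), (41, 43, 144), (42, 44, 122), (56, 53, 53)]
184 [(71, 73, 76), (42, 44, 123), (41, 43, 144), (43, 43, 116), (53, 50, 50)]
186 [(51, 49, 49), (43, 43, 97), (42, 43, 125), (48, 47, 84), (52, 49, 51)]
188 [(50, 48, 49), (47, 47, 93), (43, 45, 136), (53, 51, 87), (53, 51, 51)]
190 [(51, 49, 49), (107, 102, 109), (113, 109, 146), (85, 80, 88), (52, 49, 50)]
192 [(51, 48, 49), (86, 83, 84), (144, 142, 143), (78, 77, 77), (54, 50, 51)]
194 [(61, 57, 56), (102, 101, 101), (139, 138, 140), (119, 117, 114), (99, 92, 87)]
```

The shut fingertips show about 40 mm above the reported TCP at both heights (tip at row 151 against a projected 165). The body corners triangulate to the same 41 mm. Laterally they agree. So I'll add an empirical −40 mm z correction and check it by the grip width.

```bash

python3 -m creep '[[0,0,0,0,0,0,0.6],[0,0,0,0,0,0,0.6],[0,0,0,0,0,0,0.6],[0,0,20,0,0,0,0.6],[0,0,20,0,0,0,0.6],[0,0,20,0,0,0,0.6],[0,0,14,0,0,0,0.6],[0,0,12,0,0,0,0.6],[0,0,10,0,0,0,0.6],[0,0,0,0,0,0,0.6]]'
python3 -m creep '[[0,0,0,0,0,0,0],[0,0,0,0,0,0,0],[0,0,0,0,0,0,0],[0,0,0,0,0,0,0],[0,0,0,0,0,0,0],[0,0,0,0,0,0,0],[0,0,0,0,0,0,0],[0,0,0,0,0,0,0],[0,0,0,0,0,0,0],[0,0,0,0,0,0,0]]'
python3 prof.py | sed -n '1p;8,30p'
```

```text
time_s: 7.85
tcp_pos: [0.5315, 0.1258, 0.1037]
ee_rot: [[-0.39, -0.921, -0.001], [-0.921, 0.39, -0.001], [0.001, 0.001, -1.0]]
wrist_force: [-0.6, 0.8, 0.3]
gripper_width: 0.597
time_s: 9.1
tcp_pos: [0.5319, 0.1258, 0.1047]
ee_rot: [[-0.39, -0.921, 0.0], [-0.921, 0.39, -0.0], [0.0, -0.0, -1.0]]
wrist_force: [-1.6, -1.2, 5.9]
gripper_width: 0.297
[0.5319 0.1258 0.1046] 0.30107481782919404 tip px [263.60643007 201.08022516] grasp [263.45412362 194.10655882]
162 [(35, 35, 36), (34, 33, 36), (35, 34, 34), (37, 35, 36), (34, 35, 36)]
164 [(36, 35, 38), (37, 36, 38), (36, 35, 37), (37, 36, 38), (37, 37, 36)]
166 [(38, 37, 38), (36, 36, 38), (37, 36, 37), (37, 36, 37), (37, 36, 37)]
168 [(38, 38, 39), (38, 38, 39), (37, 36, 37), (39, 37, 39), (38, 37, 39)]
170 [(38, 38, 39), (39, 38, 39), (37, 36, 38), (39, 37, 39), (40, 39, 40)]
172 [(89, 96, 100), (49, 51, 53), (39, 37, 39), (71, 75, 79), (92, 99, 104)]
174 [(103, 111, 116), (52, 54, 56), (38, 37, 39), (81, 86, 91), (105, 113, 119)]
176 [(104, 112, 118), (51, 53, 64), (39, 38, 40), (76, 81, 86), (105, 112, 118)]
178 [(105, 112, 117), (41, 42, 79), (40, 40, 40), (52, 55, 63), (105, 113, 118)]
180 [(104, 111, 117), (40, 40, 63), (40, 40, 40), (52, 53, 60), (97, 104, 109)]
182 [(104, 111, 117), (41, 41, 63), (41, 40, 42), (41, 40, 56), (54, 51, 51)]
184 [(71, 72, 76), (42, 42, 59), (41, 41, 41), (43, 42, 56), (52, 48, 48)]
186 [(50, 48, 47), (45, 43, 46), (44, 42, 42), (45, 44, 46), (52, 50, 49)]
188 [(51, 47, 48), (47, 45, 45), (44, 43, 43), (45, 44, 44), (50, 48, 47)]
190 [(49, 47, 46), (61, 58, 59), (96, 92, 90), (58, 55, 54), (52, 48, 47)]
192 [(52, 49, 49), (81, 79, 79), (140, 139, 139), (77, 75, 74), (52, 49, 49)]
194 [(59, 56, 54), (102, 102, 101), (138, 138, 138), (122, 119, 117), (100, 92, 88)]
```

```bash

python3 -m creep '[[0,0,-3,0,0,0,0],[0,0,-3,0,0,0,0],[0,0,-3,0,0,0,0],[0,0,-3,0,0,0,0],[0,0,-3,0,0,0,0],[0,0,0,0,0,0,0],[0,0,0,0,0,0,0],[0,0,0,0,0,0,0],[0,0,0,0,0,0,0],[0,0,0,0,0,0,0]]'
python3 - <<'E'
from h import *
a=cam("side")["color"][160:200,258:270].astype(int);m=(a[...,2]>a[...,1]*1.4)&(a[...,2]>55);print(np.nonzero(m.any(1))[0][[0,-1]]+160)
# arc in tool frame: per-row for 10 rows of 4 deg about column; tool x=+? tangential
s=sense();R=np.array(s["ee_rot"]);S=np.array([.5829,.1034]);r=s["tcp_pos"][:2]-S
print(np.hypot(*r),np.degrees(np.arctan2(r[1],r[0])))
to(*(S+.055*np.array([np.cos(np.radians(197.1)),np.sin(np.radians(197.1))])),s["tcp_pos"][2],287.1)
E
```

```text
time_s: 10.4
tcp_pos: [0.5317, 0.1259, 0.1192]
ee_rot: [[-0.39, -0.921, -0.0], [-0.921, 0.39, -0.0], [0.0, 0.0, -1.0]]
wrist_force: [3.1, -2.6, -10.9]
gripper_width: 0.294
[172 177]
0.0559282706762922 156.3065218029997
tool mm [ 36.1 -13.8   0. ] tool z turn -40.0 tcp [0.5317 0.1259 0.1192] F [  3.8  -2.3 -11.4] w 0.3 tilt [-0. -0. -1.] j [ 30.  18. -16.  -0. -56.  37.] t 10.45
```

```bash

python3 -m creep '[[3.84,-0.13,0,0,0,-4,0],[3.84,-0.13,0,0,0,-4,0],[3.84,-0.13,0,0,0,-4,0],[3.84,-0.13,0,0,0,-4,0],[3.84,-0.13,0,0,0,-4,0],[3.84,-0.13,0,0,0,-4,0],[3.84,-0.13,0,0,0,-4,0],[3.84,-0.13,0,0,0,-4,0],[3.84,-0.13,0,0,0,-4,0],[3.84,-0.13,0,0,0,-4,0]]'
python3 - <<'E'
from h import *
s=sense();S=np.array([.5829,.1034]);r=s["tcp_pos"][:2]-S
print(np.hypot(*r),np.degrees(np.arctan2(r[1],r[0])),s["wrist_force"])
c=cam("top");print([(np.round(d["xy"],1),d["p"],atz(c,d["xy"],.116)) for d in find_in("top","eye")[:2]]);print(proj(c,[.449,.062,.116]))
cv2.imwrite("pics/t6.png",cv2.resize(c["color"][150:260,160:290],(780,660))[:600])
E
```

```text
time_s: 11.7
tcp_pos: [0.5285, 0.0886, 0.1189]
ee_rot: [[0.295, -0.955, -0.003], [-0.955, -0.295, 0.0], [-0.001, 0.003, -1.0]]
wrist_force: [1.1, 0.0, -10.1]
gripper_width: 0.3
0.056426311391601015 -164.77036933566762 [  1.0873614    0.03949343 -10.06100211]
[(array([231.9, 225.1]), 0.8, array([0.46466348, 0.07571478, 0.116     ]))]
[237.25584929 231.03640456]
```

View pics/t6.png

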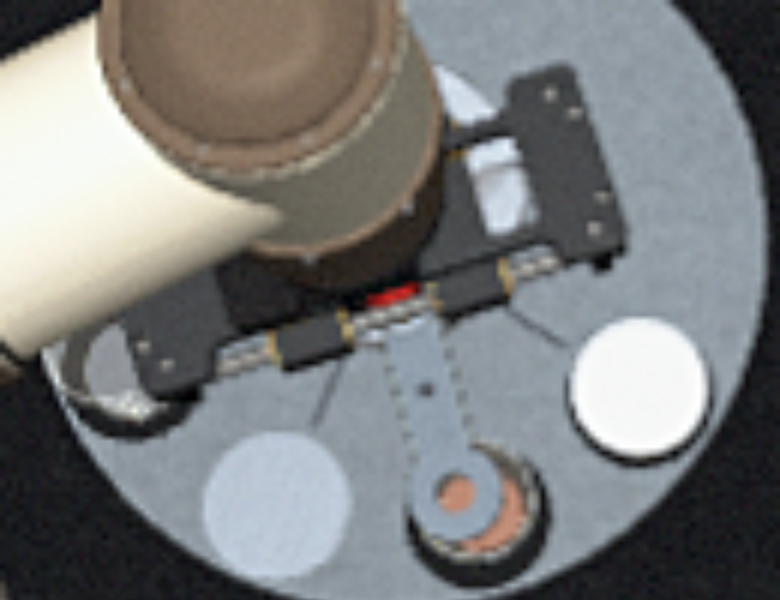

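The eye is now over the cup, at about (236,232) against the predicted (237,231), roughly 1° short. I'll nudge it 1° and lower the pin partway to feel whether it goes in.

```bash

python3 -m creep '[[1.1,0,0,0,0,-1.2,0],[0,0,0,0,0,0,0],[0,0,0,0,0,0,0],[0,0,2,0,0,0,0],[0,0,2,0,0,0,0],[0,0,2,0,0,0,0],[0,0,0,0,0,0,0],[0,0,0,0,0,0,0],[0,0,0,0,0,0,0],[0,0,0,0,0,0,0]]'
python3 - <<'E'
from h import *
s=sense();S=np.array([.5829,.1034]);r=s["tcp_pos"][:2]-S
print(np.hypot(*r),np.degrees(np.arctan2(r[1],r[0]))%360,s["wrist_force"])
E
```

```text
time_s: 13.05
tcp_pos: [0.5291, 0.0871, 0.1129]
ee_rot: [[0.313, -0.95, -0.002], [-0.95, -0.313, -0.001], [-0.0, 0.002, -1.0]]
wrist_force: [-5.3, 1.1, -9.6]
gripper_width: 0.302
0.0562021739809276 196.86856498807234 [-5.27738041  1.07426246 -9.63091891]
```

```bash

python3 -m creep '[[0,0,2,0,0,0,0],[0,0,2,0,0,0,0],[0,0,2,0,0,0,0],[0,0,2,0,0,0,0],[0,0,0,0,0,0,0],[0,0,0,0,0,0,0.45],[0,0,0,0,0,0,0.55],[0,0,0,0,0,0,0.55],[0,0,0,0,0,0,0.55],[0,0,0,0,0,0,0.55]]'
python3 -m creep '[[0,0,-20,0,0,0,0.6],[0,0,-25,0,0,0,0.6],[0,0,-25,0,0,0,0.6],[0,0,-30,0,0,0,0.6],[0,0,-30,0,0,0,0.6],[0,0,-10,0,0,0,0.6],[0,0,0,0,0,0,0.6],[0,0,0,0,0,0,0.6],[0,0,0,0,0,0,0.6],[0,0,0,0,0,0,0.6]]'
python3 - <<'E'
from h import *
c=cam("side");a=c["color"].astype(int)[150:215,250:300];m=(a[...,2]>a[...,1]*1.8)&(a[...,2]>80);v,u=np.nonzero(m);print("red",u.mean()+250,v.mean()+150,v.min()+150,v.max()+150,m.sum())
X=[.5303,.0872,.161];print("home",proj(c,X),"up11",proj(c,[X[0],X[1],.172]))
b=cam("top");to(.504,-.2445,.20,247)
print([(d["xy"],d["p"]) for d in find_in("side","knob")[:2]])
cv2.imwrite("pics/both7.png",np.hstack([cv2.resize(b["color"][150:250,190:290],(400,400),interpolation=3),cv2.resize(c["color"][150:270,210:330],(400,400),interpolation=3)]))
E
```

```text
time_s: 14.3
tcp_pos: [0.5306, 0.0873, 0.1057]
ee_rot: [[0.313, -0.95, 0.001], [-0.95, -0.313, 0.0], [0.0, -0.001, -1.0]]
wrist_force: [-0.3, 0.5, -0.0]
gripper_width: 0.545
time_s: 15.55
tcp_pos: [0.53, 0.0872, 0.2446]
ee_rot: [[0.313, -0.95, -0.001], [-0.95, -0.313, -0.001], [0.0, 0.001, -1.0]]
wrist_force: [0.9, 0.3, -0.0]
gripper_width: 0.598
red 269.33557046979865 186.50335570469798 180 194 149
home [269.13393523 184.89826066] up11 [269.06199307 180.64048765]
tool mm [306.9 128.7  45.1] tool z turn 41.3 tcp [0.5301 0.0873 0.245 ] F [-0.6 -0.7 -0.3] w 0.598 tilt [-0.001 -0.    -1.   ] j [ 27.  11.  -6.  -0. -73.  82.] t 15.65
[([269.9, 186.4], 0.55)]
```

View pics/both7.png

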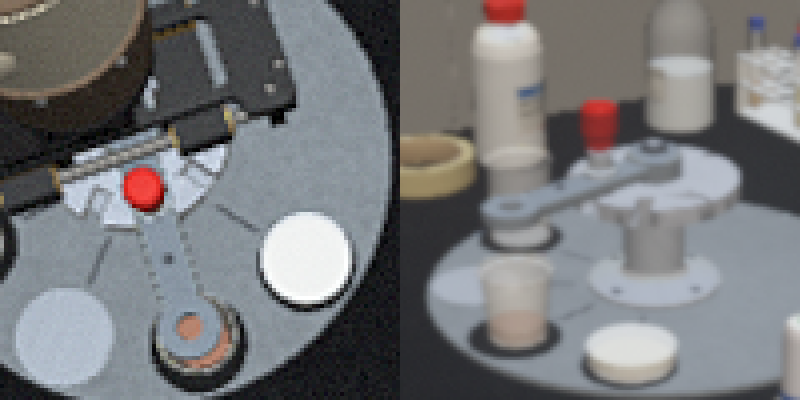

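Locked: the knob's height offset is the same as when the pin was home before, and the eye shows at (237.5,231.8), as predicted. The cup, beaker and dish are in place. Next is the probe.

```bash

python3 -m creep '[[38.4,16.1,0,0,0,0,0.7],[38.4,16.1,0,0,0,0,0.7],[38.4,16.1,0,0,0,0,0.7],[38.4,16.1,0,0,0,0,0.7],[38.4,16.1,0,0,0,0,0.7],[38.4,16.1,0,0,0,0,0.7],[38.4,16.1,0,0,0,0,0.7],[38.4,16.1,0,0,0,0,0.7],[0,0,25,0,0,0,0.7],[0,0,0,0,0,0,0.7]]'
python3 - <<'E'
from h import *
c=cam("side");b=cam("top")
to(.504,-.2445,.066,288.2)
for n in("top","side"): print([(np.round(d["xy"],1),round(d["p"],2)) for d in find_in(n,"probe")[:2]])
print(proj(c,[.504,-.2444,.122]),proj(b,[.504,-.2444,.149]))
e=atz(b,(237.5,231.75),.116);print("eye",e)
E
```

```text
time_s: 16.95
tcp_pos: [0.5026, -0.2449, 0.2184]
ee_rot: [[0.312, -0.95, -0.005], [-0.95, -0.312, 0.001], [-0.003, 0.004, -1.0]]
wrist_force: [-0.2, 0.5, 0.5]
gripper_width: 0.697
tool mm [ -0.5   0.3 154.9] tool z turn 0.1 tcp [ 0.5044 -0.2448  0.2209] F [-0.  -0.2 -0.2] w 0.705 tilt [ 0.    -0.001 -1.   ] j [ -9.  14.  -6.   0. -70. 118.] t 17.05
[(array([223.7, 188.8]), 0.26)]
[(array([329.6, 261.5]), 0.86)]
[330.92610892 258.60041118] [357.05180436 205.24088068]
eye [0.44714399 0.06138362 0.116     ]
```

```bash
python3 - <<'E'
from h import *
c=cam("side");g=c["color"].astype(int)
for v in (250,254,258,262,266,282,292): print(v,g[v,318:346].min(-1))
for z in(.14,.13,.12,.08,.06): print(z,proj(c,[.504,-.2444,z]))
E
```

```text
250 [143 144 143 145 145 142 139 141 150 166 178 187 194 200 202 200 197 192
 184 170 158 144 142 143 143 143 143 141]
254 [145 145 145 146 146 143 136 133 138 149 157 163 167 170 173 173 172 170
 165 158 150 142 141 138 128 114  96  76]
258 [144 143 144 144 144 143 135 134 139 149 157 163 167 170 172 172 170 167
 162 149 119  82  60  52  48  48  46  47]
262 [144 143 142 140 138 134 132 133 140 150 157 162 166 168 170 171 169 165
 157 134  96  59  47  47  45  46  45  45]
266 [ 71  65  60  56  52  65  98 124 139 150 158 162 166 169 169 169 168 163
 154 130  89  57  47  47  47  46  45  44]
282 [ 47  46  49  58  69  77  82  88  91  94  96  97 101 102 102 103 101 101
  99  95  87  67  50  45  46  45  44  43]
292 [ 43  45  49  62  72  79  84  89  93  94  97 100 100 101 101 101 100  99
  96  89  77  58  46  43  42  45  44  43]
0.14 [331.23642515 250.20485202]
0.13 [331.06389895 254.88533594]
0.12 [330.89169487 259.52512078]
0.08 [330.20649766 277.68098406]
0.06 [329.86632525 286.51973881]
```

```bash

python3 -m creep '[[0,0,25,0,0,0,0.7],[0,0,30,0,0,0,0.7],[0,0,30,0,0,0,0.7],[0,0,30,0,0,0,0.7],[0,0,20,0,0,0,0.7],[0,0,15,0,0,0,0.7],[0,0,4,0,0,0,0.7],[0,0,0,0,0,0,0.4],[0,0,0,0,0,0,0],[0,0,0,0,0,0,0]]'
python3 -m creep '[[0,0,0,0,0,0,0],[0,0,0,0,0,0,0],[0,0,0,0,0,0,0],[0,0,0,0,0,0,0],[0,0,0,0,0,0,0],[0,0,-10,0,0,0,0],[0,0,-20,0,0,0,0],[0,0,-20,0,0,0,0],[0,0,-20,0,0,0,0],[0,0,-20,0,0,0,0]]'
```

```text
time_s: 18.45
tcp_pos: [0.5046, -0.2449, 0.0671]
ee_rot: [[0.313, -0.95, 0.001], [-0.95, -0.313, -0.0], [0.001, -0.001, -1.0]]
wrist_force: [0.4, -0.4, -0.3]
gripper_width: 0.447
time_s: 19.7
tcp_pos: [0.5039, -0.2447, 0.157]
ee_rot: [[0.313, -0.95, -0.0], [-0.95, -0.313, 0.0], [-0.0, 0.0, -1.0]]
wrist_force: [0.7, 0.5, -0.4]
gripper_width: 0.288
```

```bash

python3 -m creep '[[0,0,-20,0,0,0,0],[0,0,-20,0,0,0,0],[0,0,-10,0,0,0,0],[0,0,0,0,0,0,0],[0,0,0,0,0,0,0],[0,0,0,0,0,0,0],[0,0,0,0,0,0,0],[0,0,0,0,0,0,0],[0,0,0,0,0,0,0],[0,0,0,0,0,0,0]]'
python3 -c "
from h import *
to(.4485,.062,.207,288.2)"
```

```text
time_s: 20.95
tcp_pos: [0.5041, -0.2448, 0.2063]
ee_rot: [[0.313, -0.95, -0.0], [-0.95, -0.313, 0.0], [-0.0, 0.0, -1.0]]
wrist_force: [-0.1, 0.5, -1.4]
gripper_width: 0.289
tool mm [-308.8  -43.3   -0.7] tool z turn 0.1 tcp [ 0.5041 -0.2448  0.2063] F [-0.1  0.5 -1.4] w 0.289 tilt [-0.  0. -1.] j [ -9.  15.  -7.  -0. -68. 118.] t 20.95
```

```bash

python3 -m creep '[[-38.6,-5.4,0,0,0,0,0],[-38.6,-5.4,0,0,0,0,0],[-38.6,-5.4,0,0,0,0,0],[-38.6,-5.4,0,0,0,0,0],[-38.6,-5.4,0,0,0,0,0],[-38.6,-5.4,0,0,0,0,0],[-38.6,-5.5,0,0,0,0,0],[-38.6,-5.5,0,0,0,0,0],[0,0,0,0,0,0,0],[0,0,0,0,0,0,0]]'
python3 - <<'E'
from h import *
to(.4485,.062,.207,288.2)
c=cam("side");b=cam("top")
cv2.imwrite("pics/b8.png",np.hstack([cv2.resize(b["color"][170:270,180:280],(400,400),interpolation=3),cv2.resize(c["color"][150:250,210:310],(400,400),interpolation=3)]))
g=c["color"].astype(int)
for v in(164,168,172,176,180,184,188,192): print(v,g[v,222:268].mean(-1).astype(int))
for z in(.21,.20,.18,.16,.116): print(z,proj(c,[.4485,.062,z]))
E
```

```text
time_s: 22.2
tcp_pos: [0.4486, 0.0619, 0.2064]
ee_rot: [[0.314, -0.95, 0.0], [-0.95, -0.314, -0.0], [0.0, -0.0, -1.0]]
wrist_force: [0.7, 0.0, -1.0]
gripper_width: 0.291
tool mm [-0.1  0.1 -0.6] tool z turn 0.1 tcp [0.4486 0.0619 0.2064] F [ 0.7  0.  -1. ] w 0.291 tilt [ 0. -0. -1.] j [ 29.   4. -20.   0. -65.  80.] t 22.2
164 [111 110 110 108 110 110 111 110 114 131 153 167 172 170 159 153 147 143
 143 145 144 141 149 168 179 182 183 178 171 161 140 117 111 111 111 110
 110 110 111 110 110 111 111 111 111 111]
168 [110 110 109 108 110 111 110 110 112 117 128 139 147 155 160 160 137  82
  43  40  51  93 139 164 167 163 160 155 148 137 124 114 111 111 111 111
 111 111 110 111 111 112 110 111 111 111]
172 [111 111 112 116 118 113 112 111 112 117 125 136 144 152 156 154 132  83
  47  42  46  80 130 159 164 162 159 155 148 138 124 111 110 111 111 111
 110 112 112 111 111 111 111 112 112 112]
176 [111 111 111 111 112 110 111 111 110 110 117 132 144 151 156 157 149 133
 129 133 134 131 134 139 136 127 118 109 103  98  90  94 107 111 112 111
 111 111 111 111 111 111 111 111 110 112]
180 [11
[... 225 characters left out ...]
 112 118 129 138 146 151 154 149 136
 129 133 134 133 140 145 136 129 127 128 129 124 112  94  79  74  72  64
  54  52  51  52  52  54  62  70  76  81]
188 [108 105 103 103 105 105  93  78  75  83 104 124 137 144 150 155 154 143
 130 132 135 133 136 146 152 150 147 145 140 131 114  84  58  48  48  48
  49  49  50  50  51  53  60  66  70  72]
192 [134 133 134 138 144 150 153 142 115  87  96 122 136 143 151 154 155 145
 131 131 135 134 140 154 162 163 161 156 152 144 130 103  65  49  48  49
  50  49  50  49  49  49  52  57  63  67]
0.21 [241.22509644 173.71314847]
0.2 [241.38105868 177.83282735]
0.18 [241.6926352  185.99642994]
0.16 [242.00363589 194.05902189]
0.116 [242.68520028 211.44170187]
```

View pics/b8.png

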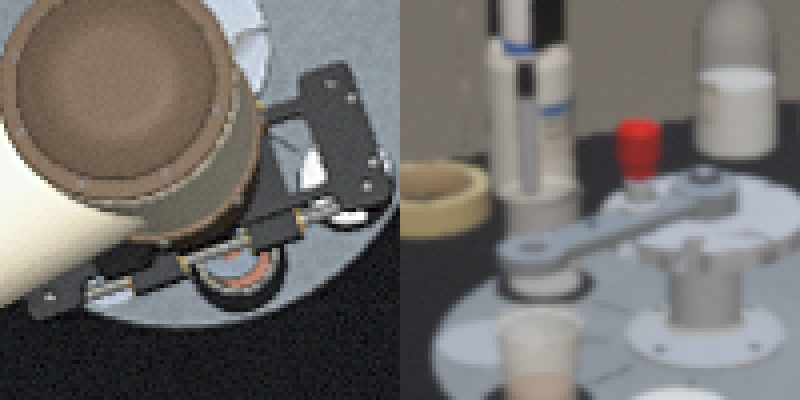

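```bash

python3 -m creep '[[0,0.5,10,0,0,0,0],[0,0,10,0,0,0,0],[0,0,7,0,0,0,0],[0,0,4,0,0,0,0],[0,0,4,0,0,0,0],[0,0,4,0,0,0,0],[0,0,4,0,0,0,0],[0,0,4,0,0,0,0],[0,0,3,0,0,0,0],[0,0,0,0,0,0,0]]'
python3 -c "
from h import *
to(.4485,.062,.088,288.2);print(sense()['moment'])"
```

```text
time_s: 23.55
tcp_pos: [0.448, 0.0618, 0.1561]
ee_rot: [[0.313, -0.95, -0.0], [-0.95, -0.313, -0.0], [0.0, 0.001, -1.0]]
wrist_force: [0.1, -0.0, -0.8]
gripper_width: 0.287
tool mm [ 0.  -0.6 68.1] tool z turn 0.1 tcp [0.448  0.0618 0.1561] F [ 0.1 -0.  -0.8] w 0.287 tilt [-0. -0. -1.] j [ 29.   7. -25.  -0. -58.  80.] t 23.55
[-0.04891671 -0.00791708  0.02704968]
```

```bash

python3 -m creep '[[0,0,6,0,0,0,0],[0,0,8,0,0,0,0],[0,0,8,0,0,0,0],[0,0,8,0,0,0,0],[0,0,8,0,0,0,0],[0,0,8,0,0,0,0],[0,0,8,0,0,0,0],[0,0,6,0,0,0,0],[0,0,3,0,0,0,0],[0,0,0,0,0,0,0]]'
python3 - <<'E'
from h import *
to(.4485,.062,.088,288.2)
c=cam("side")
cv2.imwrite("pics/s9.png",cv2.resize(c["color"][160:260,190:310],(720,600),interpolation=3))
E
```

```text
time_s: 24.8
tcp_pos: [0.4481, 0.0619, 0.0932]
ee_rot: [[0.313, -0.95, -0.0], [-0.95, -0.313, -0.0], [0.0, 0.0, -1.0]]
wrist_force: [-0.3, -0.1, -0.6]
gripper_width: 0.293
tool mm [ 0.  -0.4  5.2] tool z turn 0.1 tcp [0.4481 0.0619 0.0932] F [-0.3 -0.1 -0.6] w 0.293 tilt [-0. -0. -1.] j [ 29.  11. -31.   0. -49.  80.] t 24.8
```

View pics/s9.png

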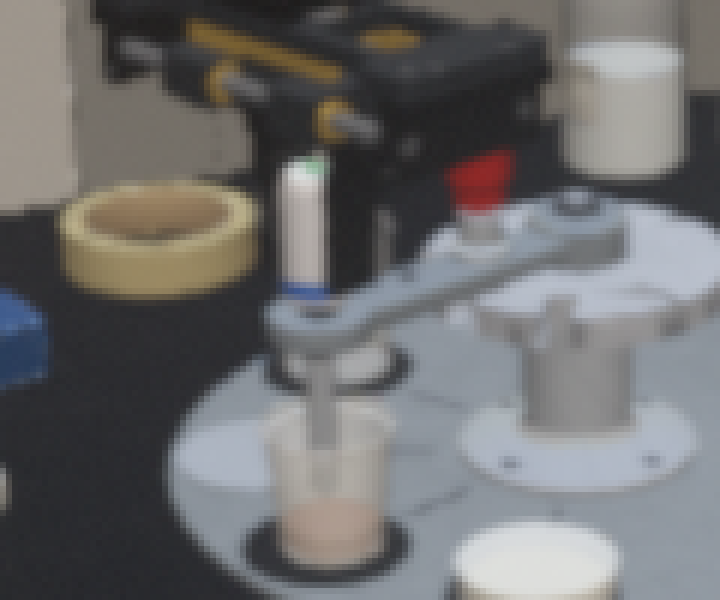

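The stem is through the eye with its tip in the cup, and the shoulder is about 5 mm above the arm. I'll seat it and release.

```bash

python3 -m creep '[[0,0,2,0,0,0,0],[0,0,2,0,0,0,0],[0,0,1,0,0,0,0],[0,0,0,0,0,0,0],[0,0,0,0,0,0,0],[0,0,0,0,0,0,0],[0,0,0,0,0,0,0],[0,0,0,0,0,0,0],[0,0,0,0,0,0,0],[0,0,0,0,0,0,0]]'
```

```text
time_s: 26.1
tcp_pos: [0.4481, 0.0619, 0.0883]
ee_rot: [[0.313, -0.95, 0.0], [-0.95, -0.313, -0.0], [0.0, 0.0, -1.0]]
wrist_force: [-0.1, -0.8, -1.4]
gripper_width: 0.288
```

```bash

python3 -m creep '[[0,0,1,0,0,0,0],[0,0,0.5,0,0,0,0],[0,0,0,0,0,0,0],[0,0,0,0,0,0,0],[0,0,0,0,0,0,0.35],[0,0,0,0,0,0,0.42],[0,0,0,0,0,0,0.5],[0,0,0,0,0,0,0.6],[0,0,0,0,0,0,0.6],[0,0,0,0,0,0,0.6]]'
python3 -m creep '[[0,0,-10,0,0,0,0.6],[0,0,-15,0,0,0,0.6],[0,0,-20,0,0,0,0.6],[0,0,-25,0,0,0,0.6],[0,0,-30,0,0,0,0.6],[0,0,-30,0,0,0,0.6],[0,-40,-10,0,0,0,0.6],[0,-40,0,0,0,0,0.6],[0,-30,0,0,0,0,0.6],[0,0,0,0,0,0,0.6]]'
python3 - <<'E'
from h import *
c=cam("side");b=cam("top");to(.4485,.062,.088,288.2)
a=c["color"].astype(int)[165:215,255:300];m=(a[...,2]>a[...,1]*1.8)&(a[...,2]>80);v,u=np.nonzero(m);print("red",u.mean()+255,v.mean()+165,m.sum())
print("expect head top side/top",proj(c,[.449,.0622,.17]),proj(b,[.449,.0622,.17]))
cv2.imwrite("pics/b10.png",np.hstack([cv2.resize(b["color"][160:260,180:280],(400,600),interpolation=3)[:, :],cv2.resize(c["color"][165:265,200:267],(400,600),interpolation=3)]))
E
```

```text
time_s: 27.35
tcp_pos: [0.4481, 0.0619, 0.0868]
ee_rot: [[0.313, -0.95, -0.0], [-0.95, -0.313, -0.0], [0.0, 0.0, -1.0]]
wrist_force: [0.6, -0.4, 0.0]
gripper_width: 0.593
time_s: 28.6
tcp_pos: [0.5539, 0.0968, 0.2265]
ee_rot: [[0.313, -0.95, -0.0], [-0.95, -0.313, -0.0], [0.0, 0.001, -1.0]]
wrist_force: [-0.9, -0.3, 0.5]
gripper_width: 0.603
tool mm [ -0.  109.1 139. ] tool z turn 0.1 tcp [0.5522 0.0962 0.2269] F [-0.2  0.   0.7] w 0.602 tilt [-0.001 -0.    -1.   ] j [ 26.  14.  -5.  -0. -71.  82.] t 28.7
red 269.2972972972973 186.52027027027026 148
expect head top side/top [242.01463492 189.97906763] [235.35144798 228.50062048]
```

View pics/b10.png

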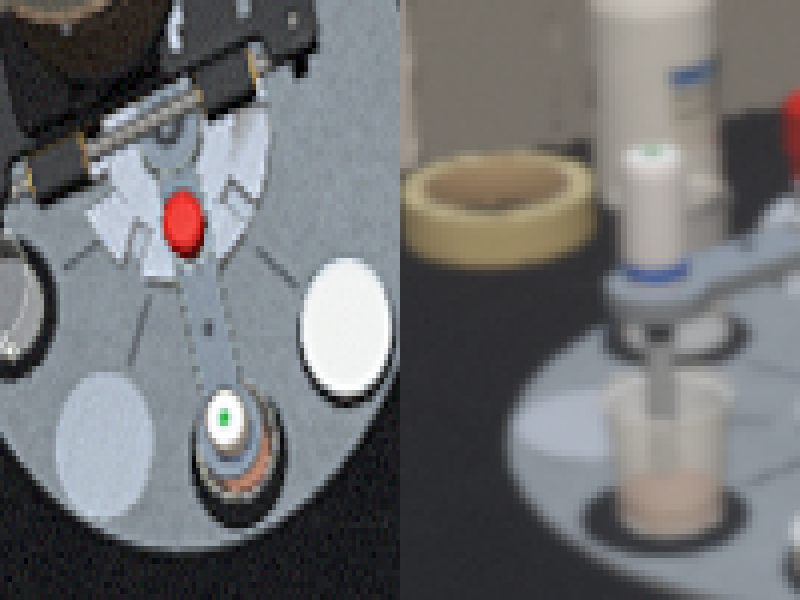

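```bash
python3 -c "
from station import finish_job
print(finish_job())"
```

```text
the job is handed in; nothing more can be done
None
```

I handed the job in at about 28.7 s of the 64 s. The swing arm is locked over the sample cup, and the probe hangs in its eye with its tip in the cup. `finish_job()` gives no verdict, so this rests on my own checks below.

**What I did:** I pulled the red knob up about 15 mm and swung the arm +40° to the cup. I lowered the pin into the notch there, moved the probe from its holder into the eye, released it and backed clear.

**Last checks:**
- **Pin:** the knob's height in the side picture matches pin-home and did not change when the probe went in. I had no direct reading of the plunger.
- **Eye:** it showed within about 1 pixel (about 2.5 mm) of the predicted lock position over the cup.
- **Probe:** it looked upright with its blue band down on the arm. Its head was within about 1 pixel of where it should be, and the insertion met no side force.
- **Cup, beaker and dish:** all looked upright and in place. The final picture shows only part of the beaker and I did not measure it again.
- **Robot:** clear of everything, with wrist force near zero.

**What failed or disagreed:**
- **First grasp:** it closed on nothing. The pictures put the fingertips about 40 mm above the reported TCP. I corrected for that and the next grasp worked: the grip width read 26 mm on the 27 mm knob and 25 mm on the 26 mm probe. I did not find the cause.
- **Swing:** it first stopped about 1° short and needed a small nudge.
- **Seating:** I felt no clear contact force before letting go, so the probe may have dropped the last millimetre or so.

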